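# Press the tin's lid home with the locking pliers

## Task

Close the white tin with the counter-top locking pliers: set the tin on their plate, slide it gently under the open jaw until it is fully home against the brass stop, and let go. Squeeze the top handle down until it snaps over centre and stays locked by itself with the lid pressed home, and take your hand off without leaning on the handle once it has snapped. Then press down the red tab of the release lever so that the pliers spring open, and leave the closed tin standing against the stop; do not press the lid by hand, and do not disturb the other two tins.

Things in the scene. Friction and masses are not known exactly. Their poses are not given: they have to be found in the camera images.
- tin_mid (a point): White round tin, 46 mm in diameter, 30 mm high to its rim, standing upright and loose on the counter (about 0.15 kg with its lid). Its brass lid stands 4 mm proud of the rim at the start. This point is on the tin's axis, 15 mm above its underside; z points up. Keep it upright: the lid rests in the rim by its weight.
- tin: The same white tin; origin at the centre of its underside.
- lid: Brass lid of the white tin: a disc 35 mm in diameter and 8 mm thick, lying in the tin's rim on a stiff hidden seal. Origin at the centre of its underside: 26 mm above the tin's underside at the start (top 4 mm proud of the rim), 22 mm when home (top flush with the rim). The seal takes about 14 N to push down, given by the leverage of the pliers, and stays where it is pushed.
- pliers: Locking pliers on a steel foot, fixed to the counter. Origin on the counter right under the tin's place in the jaw; x points from the jaw towards the handles' tail, z up. The steel plate (lower jaw) is 8 mm high, 62 mm wide and runs from x = -75 to +37 mm. Side cheeks (34 mm wide, 82 mm high) stand at x = 40 to 126 mm. Nothing locks unless a tin is in the jaw.
- jaw: The upper jaw of the pliers, a steel bar up to 20 mm wide with a rubber pad, over the tin's place; origin at its hinge in the cheeks. Open, it reaches from the cheeks out to x = -15 mm of the pliers, its pad about 52 mm and its top about 86 mm above the counter. The tin goes in under it along the pliers' +x; fingers on the tin's two sides (pliers' y) pass on either side of the bar.
- nest: The brass stop on the plate: a V of two small blocks 14 mm high, facing -x, at x = 15 to 30 mm and up to 24 mm either side of the middle. The tin rests against both blocks when home, its axis then at the pliers' origin.
- seat (a point): Top of the plate where the tin's axis is when it is home: 8 mm above the pliers' origin, same axes as the pliers.
- handle (a joint): Angle of the top handle in rad: 0 = up (open, sprung), 0.60 = dead centre, 0.68 = locked at its end stop. Hinge along the pliers' y at x = 111 mm, 73 mm above the counter. Pressed 100 mm from the hinge it takes 2 to 4 N at first, up to about 12 N as the lid is driven; then the force falls away and it snaps down by itself for the last few mm. Over 18 N overstrains it; touch it slowly, a knock counts.
- handle_hinge (a point): The hinge of the top handle, 111 mm along the pliers' x, 73 mm above the counter, axes as the pliers. The grey grip is a bar 24 mm wide, 15 mm thick, 26 to 118 mm from the hinge. It is clamped on at an unknown angle up to 0.1 rad up or down. If straight, its top face 100 mm out is 141 mm above the counter at x = 184 mm when open, 80 mm at x = 211 mm when locked; feel for it. Open, its tail ends at x = 190 to 205 mm: press well inside that, on its top face, not on its end.
- release: Brass release lever with a red tab on the pliers' +y side: it is the toggle link itself, carried by the handle and the jaw, so it rises as the handle goes down. With the pliers locked, press the tab down about 3 to 12 mm with 4 to 8 N: the toggle goes back through dead centre and handle, jaw and lever spring open by themselves. It has no spring of its own.
- release_tab (a point): Middle of the upper face of the red tab (34 mm along x, 30 mm along y, 6 mm thick), at x = 151 mm, y = +36 mm of the pliers; 38 mm above the counter when the pliers are open, 82 mm and nearly level when locked. The handle beside it reaches to y = 12 mm and swings up when freed.
- tin_blue: A closed blue tin of the same size, 30 mm high, origin at the centre of its underside; a bystander.
- tin_grey: A closed grey tin with a wooden lid, same size, 30 mm high; a bystander.
Not all that is in view belongs to the job. Leave any orange or turquoise look-alike of the tin alone.

How it is judged:
On the way, in this order (a step that is already met when the one before it is completed fails the run):
1. the tin stands on the plate, home against the stop (within 2.5 mm) under the open jaw, and is let go (horizontal distance between tin and seat below 0.0025 m and value of joint handle below 0.1 rad and angle between tin's own z axis and vertical below 0.05 rad and z of tin in the frame of seat below 0.002 m and contact force between the fingers and tin below 0.3 N), for 0.2 s.
2. the handle is locked over centre by itself, with no hand on it, and the lid is home (flush within 1.2 mm) (value of joint handle above 0.64 rad and z of lid in the frame of tin below 0.0232 m and contact force between each of the fingers, the arm and handle below 0.3 N and contact force between the fingers and release below 0.3 N), for 0.3 s.
3. the fingers press the release lever while the pliers are still locked (contact force between the fingers and release above 1 N and value of joint handle above 0.58 rad).
At the end, for the whole second after the job is handed in: The pliers are open again (handle within 0.06 rad of fully up), the lid is home (flush with the rim within 1.2 mm), and the tin stands still and upright on the plate within 5 mm of its place against the stop (value of joint handle below 0.06 rad and z of lid in the frame of tin below 0.0232 m and horizontal distance between tin and seat below 0.005 m and z of tin in the frame of seat below 0.002 m and angle between tin's own z axis and vertical below 0.05 rad and linear speed of tin below 0.01 m/s); the robot touches nothing.
It fails at once if the tin is shoved against the brass stop with more than 15 N while it is loaded (contact force between tin and nest above 15 N and value of joint handle below 0.1 rad).
It fails at once if the robot pushes on the handle with more than 20 N (contact force between any of the fingers, the arm and handle above 20 N).
It fails at once if the robot presses the lid itself with more than 15 N (contact force between the fingers and lid above 15 N).
It fails at once if another tin is moved more than 30 mm (distance of any of tin_blue, tin_grey from where it was at the start of the episode above 0.03 m).
It also fails if it takes over 70 s, if anything falls off the work surface, if the arm or the gripper's body presses on something with over 40 N, if the wrist force passes 120 N, or if a joint passes its speed limit or range.

## Robot

A 6-joint arm with a two-finger parallel gripper is mounted at the origin on the work surface. World frame = base frame: x ahead of the robot, y to its left, z up, the work surface at z = 0. Lengths are in m, angles in rad, forces in N, time in s.
With the tool pointing down it reaches from about 0.425 to 0.95 m from the base axis. Payload 3.5 kg.
Tool frame: the origin (TCP) lies on the centre line of the jaws, within the pads' length; the fingertips stand 25 mm ahead of it and the grasp point (between the pads) lies 6 mm ahead of it; y points along the fingers, z is the direction in which the jaws open and shut, and the axes are right-handed (so a half turn about y gives the same grasp; the last joint's range is limited). The gripper opens to 85 mm and grips with 20 to 120 N. Pads are 22 mm wide; open, the fingers measure 114 mm over their backs; the gripper's body (76 mm by 85 mm) begins 54 mm behind the grasp point. The pads swing forward as they close: fully open they stand 13 mm farther back than shut.
Start: joints at [-1.461, 0.286, 1.577, -0, 1.279, -0.15], TCP at [0.173, -0.652, 0.256] pointing down, gripper open.
Joint ranges: [-2.77, 2.77], [-0.9, 2.22], [0.21, 2.48], [-1.53, 4.67], [0.24, 2.81], [-2.84, 2.84]. Speed limits (rad/s): [2.79, 2.79, 3.14, 3.14, 3.14, 3.14].

## Interface

Orientations are given as a unit quaternion [x, y, z, w].
In Python, from plant import ctrl gives the robot as it stands.
- The arm moves only by the tool arm_command, never from a script. Its argument "steps" is a list of rows, each an object with "hand": the opening, from 0 (shut) to 1 (fully open); "travel": the shift along the tool's x, y, z in units of 0.3 m (1.0 is 0.3 m), a list of three; "rotation": the turn, a rotation vector about the tool's x, y, z in units of 30 degrees (1.0 is 30 degrees), a list of three. A call has 1 to 20 rows; each row shifts and turns the pose as measured when the row begins, along the tool's axes as they then stand; what a row does not reach is not made up. A row lasts 1/8 s, in which the tool goes at most 62.5 mm and 10.7 degrees, less where a joint would pass 70% of its speed; a pose out of reach is approached as far as the arm can. A call with a number of a shift or a turn outside -1 to 1 is refused whole. A call with a gripper value outside its range is refused whole. The fingers move at their own pace and stop on an object; "grip_force" is the grip in N (left out, the last holds). Time passes only in rows, so rows that do not move let the fingers close. It gives the time, the measured TCP pose, the force and the opening at its end, in the units of the state.
- ctrl.get_state(): the state, without advancing time (a new reading comes with each control period).
- ctrl.read_camera(name): name is "scene" or "top" or "wrist"; returns (picture, depth): 420x560x3 uint8, blue, green, red; 420x560 float32, m along the optical axis (not along the pixel's ray), 0 where there is no reading.
- ctrl.camera_params(name): a dict with "fx", "fy", "cx", "cy" (pixels), "distortion" ([k1, k2, p1, p2, k3] as OpenCV has them; the pictures are not rectified), "extrinsics" (4x4, takes a point from camera to world coordinates); the wrist camera has in their place "tool_from_camera" (4x4, takes a point from camera to tool coordinates, whose origin is the TCP and whose axes are the tool frame's). Camera axes: x right, y down, z forward; pixel columns grow to the right and rows downward; lengths in m; the calibration is good to about 2 mm. A picture is of the moment at which its call begins: read the wrist's pose just before it. camera_params takes no time and is no camera call.
- ctrl.sign_off(): hands the job in, once; it reports no verdict.
Trained networks look in the newest picture that a camera, given by its name, has taken for a name from the list of things; names that differ only in an ending like _2 or _b are one class to them, and where a whole thing is asked for, a point or a joint stands for the part that bears it (a point fixed in the world has none). Each returns a list of dicts, best first, with "score" (0 to 1); they miss things now and then, are a little off and sometimes report something else, mostly with a low value. They report only what shows in the picture. A call takes as long as a camera call. They do not tell look-alikes from the thing itself.
- ctrl.masks_of(camera, thing): "region" (420x560 bool, what is visible of it) and "at" ([column, row] in pixels, amid what is visible of it).
The state is a dict: "time": time; "qpos": joint angles; "dq": joint speeds; "joint_efforts": joint torques, N m; "eef_pos": TCP position; "tcp_rot": TCP orientation; "contact_force": force on the tool from outside, world axes, zero at the start; "wrist_torque": the same for the moment, N m; "opening": opening from 0.0 (shut) to 1.0 (fully open).
Only numpy, scipy, OpenCV 4.12 (cv2) and the standard library are available. Lean on these libraries where they do the work, as an engineer would, in place of code of your own. Each camera call takes 0.05 s, during which the arm holds its last target.

## Working session

There is one attempt and no reset: what is moved stays moved. The work goes in short steps, Python scripts to look and compute and a tool call to move; the robot and the scene stay as the last step left them, time stands still between calls to the robot, and variables do not carry over. Pictures are saved under pics/ and viewed, and the job is handed in when it is done.

Besides the shell and the picture viewer there is one more tool, called after "Emit:" as a command line: name --argument value ..., lists and objects as JSON in quotes. arm_command: Moves the arm, as the interface text tells. Shifts and turns lie within -1 to 1; 1 stands for 0.3 m of shift or 30 degrees of turn. Its arguments: {"type":"object","properties":{"steps":{"type":"array","items":{"type":"object","properties":{"hand":{"type":"number"},"travel":{"type":"array","items":{"type":"number","minimum":-1,"maximum":1}},"rotation":{"type":"array","items":{"type":"number","minimum":-1,"maximum":1}}}}},"grip_force":{"type":"number"}},"required":["steps"]}

```bash
ls; mkdir -p pics
cat > h.py <<'E'
import numpy as np, cv2
from plant import ctrl
from scipy.spatial.transform import Rotation as R
def cloud(cam, d, st=None):
    p=ctrl.camera_params(cam)
    K=np.array([[p['fx'],0,p['cx']],[0,p['fy'],p['cy']],[0,0,1]]);D=np.array(p['distortion'])
    h,w=d.shape
    u,v=np.meshgrid(np.arange(w),np.arange(h))
    n=cv2.undistortPoints(np.stack([u,v],-1).reshape(-1,1,2).astype(np.float64),K,D).reshape(h,w,2)
    P=np.stack([n[...,0]*d,n[...,1]*d,d],-1)
    if 'extrinsics' in p: T=np.array(p['extrinsics'])
    else:
        Tw=np.eye(4);Tw[:3,:3]=R.from_quat(st['tcp_rot']).as_matrix();Tw[:3,3]=st['eef_pos']
        T=Tw@np.array(p['tool_from_camera'])
    W=P@T[:3,:3].T+T[:3,3]
    W[d<=0]=np.nan
    return W
E
python3 - <<'E'
from h import *
s=ctrl.get_state();print(s)
for c in ['scene','top']:
    im,d=ctrl.read_camera(c);cv2.imwrite(f'pics/{c}0.png',im);np.save(f'{c}0.npy',d)
    for t in ['tin','pliers','nest','handle','release_tab','jaw']:
        for m in ctrl.masks_of(c,t)[:2]:
            W=cloud(c,d);print(c,t,round(m['score'],2),m['at'],m['region'].sum(),np.nanmedian(W[m['region']],0).round(3))
E
```

```text
pics
{'time': 0.0, 'qpos': array([-1.46099821e+00,  2.87223999e-01,  1.57818902e+00, -3.34186079e-05,
        1.27862792e+00, -1.49991832e-01]), 'dq': array([ 1.05256737e-03,  8.46332155e-04,  5.80929793e-05, -7.05626420e-04,
       -1.03102525e-03,  8.51491175e-04]), 'joint_efforts': array([ 8.55677772e-04, -4.05981946e+01, -2.92626929e+01, -7.26425264e-05,
        5.89000396e-03, -7.41210783e-06]), 'eef_pos': array([ 0.17335165, -0.65172917,  0.25490172]), 'tcp_rot': array([-0.09158878,  0.70201445, -0.70028314,  0.09160095]), 'contact_force': array([-0.14174957, -0.37569972,  0.05085538]), 'wrist_torque': array([ 0.02247511,  0.00416579, -0.00675711]), 'opening': 0.9938256549635244}
scene tin 0.9 [217.0, 274.6] 350 [ 0.575 -0.322  0.019]
scene tin 0.74 [249.4, 244.2] 565 [ 0.55  -0.229  0.024]
scene pliers 0.58 [348.4, 196.1] 3833 [0.562 0.007 0.023]
scene pliers 0.43 [215.3, 274.7] 370 [ 0.574 -0.323  0.019]
scene nest 0.53 [332.3, 209.7] 110 [ 0.556 -0.029  0.018]
scene handle 0.65 [371.0, 155.3] 583 [0.548 0.098 0.107]
scene jaw 0.81 [333.1, 190.1] 292 [ 0.569 -0.046  0.072]
scene jaw 0.64 [181.9, 238.5] 522 [ 0.451 -0.318  0.027]
top tin 0.93 [322.7, 192.1] 509 [ 0.542 -0.225  0.026]
top tin 0.72 [361.4, 137.6] 600 [ 0.643 -0.293  0.025]
top pliers 0.83 [184.4, 190.8] 5416 [0.55  0.018 0.036]
top nest 0.45 [210.2, 189.8] 68 [ 0.551 -0.029  0.021]
top nest 0.36 [205.8, 184.2] 508 [ 0.561 -0.026  0.075]
top handle 0.86 [125.9, 196.0] 1500 [0.539 0.099 0.105]
top release_tab 0.79 [147.2, 210.9] 435 [0.517 0.084 0.041]
top jaw 0.91 [204.3, 184.4] 535 [ 0.561 -0.025  0.074]
```

View pics/scene0.png

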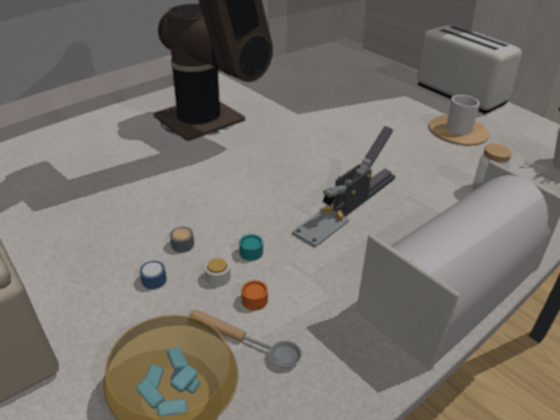

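View pics/top0.png

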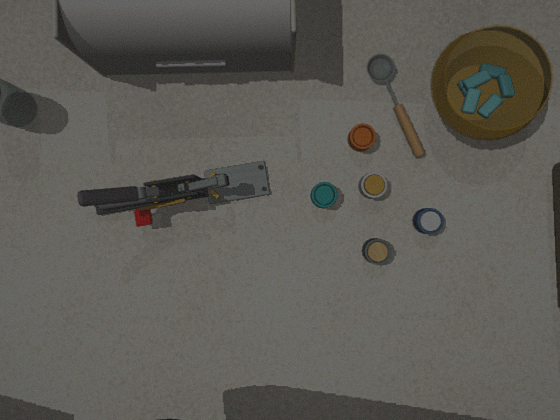

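```bash
python3 - <<'E'
from h import *
s=ctrl.get_state()
print(R.from_quat(s['tcp_rot']).as_matrix().round(3))
p=ctrl.camera_params('wrist');print(p)
im=cv2.imread('pics/top0.png');d=np.load('top0.npy');W=cloud('top',d)
for n,(u,v) in dict(white=(373,186),blue=(429,221),grey=(377,251),turq=(323,195),orange=(362,138)).items():
    print(n,W[v-3:v+4,u-3:u+4].reshape(-1,3).mean(0).round(3))
for u,v in [(266,163),(268,193),(210,170),(212,200),(225,183),(200,185),(185,187),(135,195),(85,198),(143,217),(160,190),(170,188)]: print(u,v,W[v,u].round(4))
# plate mask
m=(abs(W[...,2]-.008)<.004)&(W[...,1]<0)&(W[...,1]>-.2)&(abs(W[...,0]-.55)<.1)
g=im.max(2)
E
python3 -c "
import cv2;im=cv2.imread('pics/top0.png')[140:230,70:280];cv2.imwrite('pics/c0.png',cv2.resize(im,None,fx=3.8,fy=3.8,interpolation=2))"
```

```text
[[-0.966  0.     0.257]
 [-0.257 -0.    -0.966]
 [-0.    -1.     0.   ]]
{'fx': 325.1938040277794, 'fy': 325.1938040277794, 'cx': 282.3079981129267, 'cy': 217.06749074083822, 'distortion': array([0.01766759, 0.        , 0.        , 0.        , 0.        ]), 'tool_from_camera': array([[-2.93264635e-04,  9.48418239e-01,  3.17021700e-01,
        -8.21389805e-02],
       [ 7.09750377e-04, -3.17021436e-01,  9.48418107e-01,
        -1.17881969e-01],
       [ 9.99999705e-01,  5.03143760e-04, -5.80169027e-04,
        -4.89379817e-04],
       [ 0.00000000e+00,  0.00000000e+00,  0.00000000e+00,
         1.00000000e+00]])}
white [ 0.555 -0.309  0.033]
blue [ 0.492 -0.405  0.029]
grey [ 0.442 -0.314  0.029]
turq [ 0.541 -0.223  0.025]
orange [ 0.641 -0.294  0.025]
266 163 [ 0.6035 -0.1226 -0.0014]
268 193 [ 0.5478 -0.1256  0.0069]
210 170 [ 0.5917 -0.0208  0.0073]
212 200 [ 0.5371 -0.0233  0.0049]
225 183 [ 0.5609 -0.0585  0.0838]
200 185 [ 0.5593 -0.0154  0.0728]
185 187 [0.5566 0.01   0.0711]
135 195 [0.543  0.0832 0.0998]
85 198 [0.5372 0.1419 0.1438]
143 217 [0.5082 0.0916 0.0383]
160 190 [0.5567 0.0695 0.0113]
170 188 [0.5598 0.0508 0.0133]
```

View pics/c0.png

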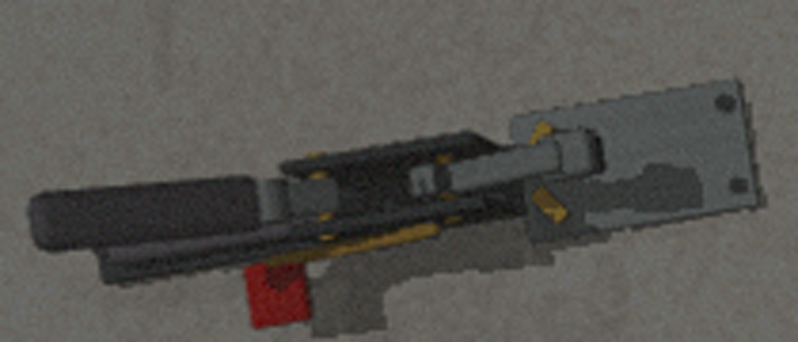

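Emit:
arm_command --steps '[{"hand": 1,"travel": [-0.145,0,-0.126],"rotation": [0,0,0]},{"hand": 1,"travel": [-0.145,0,-0.126],"rotation": [0,0,0]},{"hand": 1,"travel": [-0.145,0,-0.126],"rotation": [0,0,0]},{"hand": 1,"travel": [-0.145,0,-0.126],"rotation": [0,0,0]},{"hand": 1,"travel": [-0.145,0,-0.126],"rotation": [0,0,0]},{"hand": 1,"travel": [-0.145,0,-0.126],"rotation": [0,0,0]},{"hand": 1,"travel": [-0.145,0,-0.126],"rotation": [0,0,0]},{"hand": 1,"travel": [-0.145,0,-0.126],"rotation": [0,0,0]},{"hand": 1,"travel": [-0.145,0,-0.126],"rotation": [0,0,0]},{"hand": 1,"travel": [-0.145,0,-0.126],"rotation": [0,0,0]},{"hand": 1,"travel": [-0.145,0,-0.126],"rotation": [0,0,0]},{"hand": 1,"travel": [-0.145,0,-0.126],"rotation": [0,0,0]}]'

```text
time: 2.2
eef_pos: [0.5727, -0.0672, 0.2588]
tcp_rot: [0.086, -0.699, 0.705, -0.091]
contact_force: [1.4, -1.3, -0.2]
opening: 0.997
```

Emit:
arm_command --steps '[{"hand": 1,"travel": [0,0,0],"rotation": [0,-0.35,0]},{"hand": 1,"travel": [0,0,0],"rotation": [0,-0.35,0]},{"hand": 1,"travel": [0,0,0],"rotation": [0,-0.35,0]},{"hand": 1,"travel": [0,0,0],"rotation": [0,-0.35,0]},{"hand": 1,"travel": [0,0,0],"rotation": [0,-0.35,0]},{"hand": 1,"travel": [0,0,0],"rotation": [0,-0.35,0]},{"hand": 1,"travel": [0,0,0],"rotation": [0,-0.35,0]},{"hand": 1,"travel": [0,0,0],"rotation": [0,-0.35,0]},{"hand": 1,"travel": [0,0,0],"rotation": [0,0,0]}]'

```text
time: 3.32
eef_pos: [0.5749, -0.0616, 0.2599]
tcp_rot: [-0.543, 0.448, -0.458, 0.543]
contact_force: [-0.6, -0.3, 0.5]
opening: 0.995
```

Run:
```python
from h import *
import pickle
s=ctrl.get_state()
print(s['time'],s['eef_pos'],s['qpos'].round(2));M=R.from_quat(s['tcp_rot']).as_matrix();print(M.round(3))
im,d=ctrl.read_camera('wrist');cv2.imwrite('pics/w1.png',im);pickle.dump((im,d,s),open('w1.pkl','wb'))
```

```text
3.325 [ 0.57488191 -0.06163917  0.259918  ] [-0.28  0.07  1.82 -0.    1.24 -0.46]
[[ 0.179  0.011  0.984]
 [-0.984 -0.007  0.179]
 [ 0.009 -1.     0.009]]
```

View pics/w1.png

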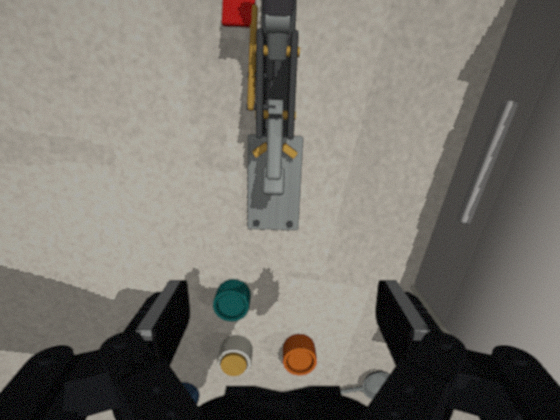

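```bash
cat >> h.py <<'E'
def ray(cam,uv,z,st=None):
    p=ctrl.camera_params(cam)
    K=np.array([[p['fx'],0,p['cx']],[0,p['fy'],p['cy']],[0,0,1]]);D=np.array(p['distortion'])
    n=cv2.undistortPoints(np.array(uv,float).reshape(-1,1,2),K,D).reshape(-1,2)
    if 'extrinsics' in p: T=np.array(p['extrinsics'])
    else:
        Tw=np.eye(4);Tw[:3,:3]=R.from_quat(st['tcp_rot']).as_matrix();Tw[:3,3]=st['eef_pos']
        T=Tw@np.array(p['tool_from_camera'])
    r=np.c_[n,np.ones(len(n))]@T[:3,:3].T
    return T[:3,3]+r*((z-T[2,3])/r[:,2])[:,None]
E
python3 - <<'E'
from h import *
import pickle
im,d,s=pickle.load(open('w1.pkl','rb'))
W=cloud('wrist',d,s)
# orthorectified view at z=.008, 1mm/px: sample world grid -> project
xs=np.arange(.47,.66,.0005);ys=np.arange(-.16,.12,.0005)
p=ctrl.camera_params('wrist')
K=np.array([[p['fx'],0,p['cx']],[0,p['fy'],p['cy']],[0,0,1]])
Tw=np.eye(4);Tw[:3,:3]=R.from_quat(s['tcp_rot']).as_matrix();Tw[:3,3]=s['eef_pos']
T=np.linalg.inv(Tw@p['tool_from_camera'])
X,Y=np.meshgrid(xs,ys,indexing='ij')
pts=np.stack([X,Y,np.full_like(X,.008)],-1).reshape(-1,3)
uv,_=cv2.projectPoints(pts,cv2.Rodrigues(T[:3,:3])[0],T[:3,3],K,p['distortion'])
uv=uv.reshape(X.shape+(2,)).astype(np.float32)
o=cv2.remap(im,uv[...,0],uv[...,1],cv2.INTER_CUBIC)
cv2.imwrite('pics/ortho1.png',o); print(o.shape)
z=np.nan_to_num(W[...,2])
print('ground z',np.median(z[200:260,100:200]), 'plate', np.median(z[205:225,255:295]),'jaw',np.median(z[180:190,268:280]),'tinwhite',z[355:362,230:240].mean())
for r in range(140,232,10): print(r,(z[r,240:312:3]*1000).round().astype(int))
print(uv.shape)
E
```

```text
(381, 560, 3)
ground z 0.00022187406365820062 plate 0.008380638624867903 jaw 0.0842653829801831 tinwhite 0.03332051091723591
140 [ 3 -1 -2  8  9  8  7  8  9 70 73 72 72 73 69  9  9  6  8  9  7  0  0  1]
150 [ 0  0  0  8  8 23 22 23 23 74 75 76 75 76 24 22 21 21 17  7  8  1  0 -1]
160 [ 0 -1  1  7  8  9 10  7  9 78 81 80 80 79  7  8  8  8  8  9  7 -1  1  0]
170 [ 0  0  1  8  9  9  9  9 77 81 82 84 84 83 76  9  8  9 10  9  8  0  1  1]
180 [ 2  1  0  9  8  9  9  8 83 83 83 83 83 83 82  9 11  9  8  8  9  2  0  1]
190 [ 0  0  0  8  9 10  8  7 86 86 87 87 85 86 86  9  9  8  9  9  7  0  0 -1]
200 [ 2  0 -1  7  7  9  9  9  9  9  7  8  9  8  8  8 10  8  7 10  1  1  1  1]
210 [ 1  1  1  0  8  8  8  9 10  9  8  9  7  9 10  9  8  8  7  9  1  0 -1  1]
220 [-1  0  1  9  8  9  8  8  8  8  8  8  8  8  9  9  9  8  8  8  1  0 -1  0]
230 [ 1  1  1  2 -1 -1  0  0  0  2  1  2  0  1  0 -1  7  7  9  7  2  1  0  0]
(381, 560, 2)
```

View pics/ortho1.png

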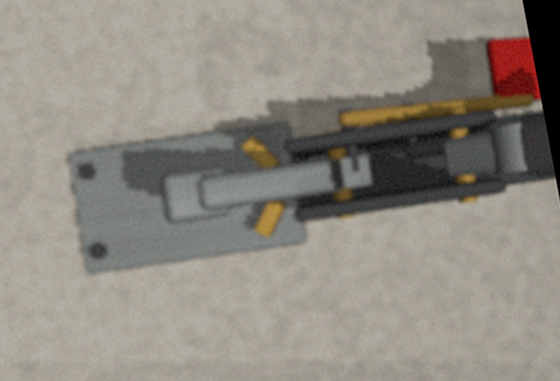

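```bash
cat > fitp.py <<'E'
from h import *
import pickle,sys
from scipy.optimize import minimize
def fit(W,g0=(0.559,-0.048,np.radians(98.2))):
    P=W.reshape(-1,3);P=P[np.isfinite(P[:,0])]
    P=P[np.hypot(P[:,0]-g0[0],P[:,1]-g0[1])<.13]
    P=P[P[:,2]<.016]
    lab=P[:,2]>.0042
    def cost(q,s=.0008):
        c,n=np.cos(q[2]),np.sin(q[2]);D=P[:,:2]-q[:2]
        a=D[:,0]*c+D[:,1]*n;b=-D[:,0]*n+D[:,1]*c
        k=(a<.03)&(a>-.11)&(abs(b)<.06)
        ins=np.minimum(.031-abs(b),a+.075)
        pr=.5+.5*np.tanh(ins/s)
        return ((pr-lab)**2)[k].sum()
    q=np.array(g0)
    for _ in range(3):
        r=minimize(cost,q,method='Nelder-Mead',options=dict(initial_simplex=q+np.array([[0,0,0],[.004,0,0],[0,.004,0],[0,0,.03]]),xatol=1e-5,fatol=1e-3,maxiter=600));q=r.x
    return q,r.fun
if __name__=='__main__':
    im,d,s=pickle.load(open('w1.pkl','rb'));W=cloud('wrist',d,s)
    q,f=fit(W);print(q,np.degrees(q[2]),f)
    d=np.load('top0.npy');print(fit(cloud('top',d)))
    c,n=np.cos(q[2]),np.sin(q[2]);D=W[...,:2]-q[:2]
    a=D[...,0]*c+D[...,1]*n;b=-D[...,0]*n+D[...,1]*c;z=W[...,2]
    k=(abs(a+.005)<.008)&(z>.07)&(z<.1);print('jaw b',np.nanmin(b[k]),np.nanmax(b[k]))
    k=(z>.07)&(z<.1)&(abs(b)<.015);print('jaw tip a',np.nanmin(a[k]))
    k=(z>.014)&(z<.03)&(abs(b)<.04)&(a<.036)&(a>0);print('nest',np.nanpercentile(a[k],[1,99]),np.nanpercentile(b[k],[1,99]),np.nanmax(z[k]))
    im2=im
    red=(im[...,2]>150)&(im[...,1]<60);print('red',np.nanmean(a[red]),np.nanmean(b[red]),np.nanmean(z[red]))
E
python3 fitp.py
python3 - <<'E'
from h import *
import pickle
im,d,s=pickle.load(open('w1.pkl','rb'));W=cloud('wrist',d,s)
# white tin top
sub=(W[...,1]<-.25)&(W[...,1]>-.36)&(abs(W[...,0]-.555)<.04)&(W[...,2]>.024)&(W[...,2]<.045)
P=W[sub];print(len(P),np.median(P,0),P.min(0),P.max(0))
print((P.min(0)+P.max(0))/2)
E
```

```text
[ 0.56658107 -0.04956435  1.71659601] 98.35370673823668 6.112011796426504
(array([ 0.56657808, -0.04906733,  1.71555898]), np.float64(30.957463198495446))
jaw b -0.20830309035716085 0.009719285165712127
jaw tip a -0.010078769769445184
nest [0.01620611 0.03161144] [-0.02295377  0.02352099] 0.024275840317954378
red 0.14780214964932548 0.041489467777732124 0.0403475975822625
816 [ 0.55750077 -0.30405179  0.0329426 ] [ 0.5352341  -0.33190488  0.02406794] [ 0.58039736 -0.28670509  0.03602007]
[ 0.55781573 -0.30930499  0.030044  ]
```

```bash
cat >> h.py <<'E'
YAW=np.radians(98.3);O=np.array([.5666,-.0494])
ex=np.array([np.cos(YAW),np.sin(YAW),0]);ey=np.array([-np.sin(YAW),np.cos(YAW),0])
def Rt(tilt=0):  # tool x=-ex, y=down, z=-ey ; tilt about pliers x (deg): body leans to +y
    M=np.stack([-ex,[0,0,-1],np.cross(-ex,[0,0,-1])],1)
    return R.from_rotvec(ex*np.radians(tilt)).as_matrix()@M
def W2P(p): 
    D=np.array([p[0]-O[0],p[1]-O[1],0]);return np.array([D@ex,D@ey,p[2]])
def P2W(a,b,z): return np.r_[O,0]+a*ex+b*ey+np.array([0,0,z])
def need(pos,M=None):
    s=ctrl.get_state();C=R.from_quat(s['tcp_rot']).as_matrix()
    if M is None: M=Rt()
    t=C.T@(np.array(pos)-s['eef_pos'])/.3
    r=R.from_matrix(C.T@M).as_rotvec()/np.radians(30)
    print('t',round(s['time'],2),'pos',s['eef_pos'].round(4),'P',W2P(s['eef_pos']).round(4),'F',s['contact_force'].round(2),'open',round(s['opening'],3))
    print('travel',t.round(3),'mm',(t*300).round(1),'rot',r.round(3))
E
python3 -c "
from h import *
print(Rt().round(3))
need([.558,-.309,.13])"
```

```text
[[ 0.144  0.     0.99 ]
 [-0.99   0.     0.144]
 [ 0.    -1.     0.   ]]
t 3.38 pos [ 0.5749 -0.0616  0.26  ] P [-0.0133 -0.0064  0.26  ] F [-0.29 -0.17 -0.41] open 1.001
travel [ 0.797  0.439 -0.207] mm [239.2 131.6 -62. ] rot [-0.018  0.066  0.017]
```

Emit:
arm_command --steps '[{"hand": 1,"travel": [0.16,0.088,-0.041],"rotation": [0,0,0]},{"hand": 1,"travel": [0.16,0.088,-0.041],"rotation": [0,0,0]},{"hand": 1,"travel": [0.16,0.088,-0.041],"rotation": [0,0,0]},{"hand": 1,"travel": [0.16,0.088,-0.041],"rotation": [0,0,0]},{"hand": 1,"travel": [0.16,0.088,-0.041],"rotation": [-0.018,0.066,0.017]},{"hand": 1,"travel": [0,0,0],"rotation": [0,0,0]}]'

```text
time: 4.12
eef_pos: [0.5594, -0.3165, 0.1284]
tcp_rot: [-0.53, 0.465, -0.469, 0.532]
contact_force: [-0.7, 0.3, -0.3]
opening: 1.002
```

Run:
```python
from h import *
s=ctrl.get_state()
im,d=ctrl.read_camera('wrist');cv2.imwrite('pics/w2.png',im)
W=cloud('wrist',d,s)
sub=(abs(W[...,1]+.309)<.05)&(abs(W[...,0]-.555)<.05)&(W[...,2]>.025)&(W[...,2]<.045)
P=W[sub];k=P[:,2]>.027
(cx,cy),r=cv2.minEnclosingCircle(P[k][:,:2].astype(np.float32));print('rim',len(P),cx,cy,r,P.min(0),P.max(0))
L=P[P[:,2]>.0325];print('lid',len(L),cv2.minEnclosingCircle(L[:,:2].astype(np.float32)),L.mean(0))
need([cx,cy,.036])
```

```text
rim 3052 0.5570857524871826 -0.31054502725601196 0.023016080260276794 [ 0.53456169 -0.33337379  0.02505728] [ 0.57963329 -0.28770853  0.03659363]
lid 1836 ((0.5568929314613342, -0.31078216433525085), 0.01771117001771927) [ 0.55707154 -0.31005767  0.03427419]
t 4.17 pos [ 0.5602 -0.3152  0.1298] P [-0.2621  0.0447  0.1298] F [ 0.09 -0.06  0.23] open 0.998
travel [-0.018  0.313 -0.011] mm [-5.3 93.8 -3.3] rot [-0.016 -0.026  0.005]
```

View pics/w2.png

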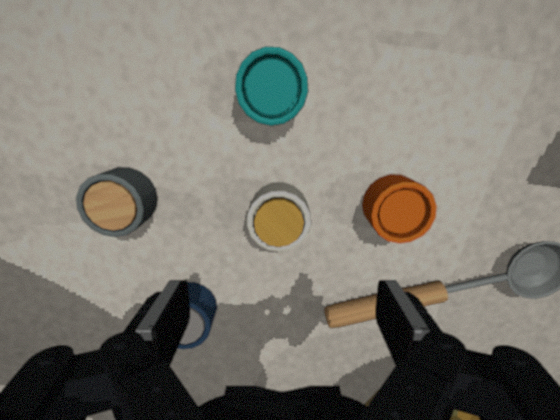

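Emit:
arm_command --steps '[{"hand": 1,"travel": [-0.018,0.08,-0.011],"rotation": [-0.016,-0.026,0.005]},{"hand": 1,"travel": [0,0.1,0],"rotation": [0,0,0]},{"hand": 1,"travel": [0,0.08,0],"rotation": [0,0,0]},{"hand": 1,"travel": [0,0.03,0],"rotation": [0,0,0]},{"hand": 1,"travel": [0,0,0],"rotation": [0,0,0]}]'

```text
time: 4.8
eef_pos: [0.5577, -0.3029, 0.0402]
tcp_rot: [-0.536, 0.461, -0.461, 0.536]
contact_force: [-0.3, 0.8, -0.2]
opening: 0.997
```

```bash
python3 -c "
from h import *
need([.5571,-.3107,.038])"
```

```text
t 4.8 pos [ 0.5577 -0.3029  0.0402] P [-0.2496  0.0454  0.0402] F [-0.29  0.83 -0.2 ] open 0.997
travel [ 0.025  0.007 -0.006] mm [ 7.6  2.2 -1.8] rot [-0.001  0.012  0.001]
```

Emit:
arm_command --steps '[{"hand": 1,"travel": [0.025,0.007,-0.006],"rotation": [0,0.012,0]},{"hand": 1,"travel": [0,0,0],"rotation": [0,0,0]},{"hand": 1,"travel": [0,0,0],"rotation": [0,0,0]}]'

```text
time: 5.18
eef_pos: [0.5586, -0.3116, 0.0409]
tcp_rot: [-0.535, 0.46, -0.464, 0.535]
contact_force: [0.8, 0.4, -0.4]
opening: 1.001
```

```bash
python3 -c "
from h import *
need([.5571,-.3107,.038])"
```

```text
t 5.17 pos [ 0.5586 -0.3116  0.0409] P [-0.2583  0.0457  0.0409] F [ 0.8   0.37 -0.38] open 1.001
travel [-0.004  0.01  -0.005] mm [-1.2  2.9 -1.4] rot [-0.007  0.     0.008]
```

Emit:
arm_command --steps '[{"hand": 1,"travel": [-0.004,0.01,-0.005],"rotation": [0,0,0]},{"hand": 0.4,"travel": [0,0,0],"rotation": [0,0,0]},{"hand": 0.4,"travel": [0,0,0],"rotation": [0,0,0]},{"hand": 0.4,"travel": [0,0,0],"rotation": [0,0,0]},{"hand": 0.4,"travel": [0,0,0],"rotation": [0,0,0]},{"hand": 0.4,"travel": [0,0,0],"rotation": [0,0,0]}]' --grip_force 25

```text
time: 5.92
eef_pos: [0.5572, -0.3112, 0.0388]
tcp_rot: [-0.535, 0.46, -0.465, 0.535]
contact_force: [0.5, 0.7, 0.9]
opening: 0.529
```

```bash
python3 -c "
from h import *
need([.5571,-.3107,.038])
s=ctrl.get_state()
im,d=ctrl.read_camera('wrist');cv2.imwrite('pics/w3.png',im)"
```

```text
t 5.92 pos [ 0.5572 -0.3112  0.0388] P [-0.2577  0.0471  0.0388] F [0.48 0.68 0.92] open 0.529
travel [-0.002  0.003  0.   ] mm [-0.5  0.8  0. ] rot [-0.009 -0.     0.01 ]
```

View pics/w3.png

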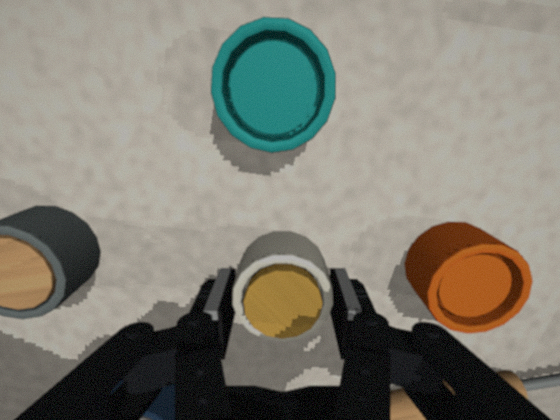

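Emit:
arm_command --steps '[{"hand": 0.4,"travel": [0,-0.08,0],"rotation": [0,0,0]},{"hand": 0.4,"travel": [0,-0.12,0],"rotation": [0,0,0]},{"hand": 0.4,"travel": [0,-0.08,0],"rotation": [0,0,0]},{"hand": 0.4,"travel": [0,0,0],"rotation": [0,0,0]}]'

```text
time: 6.48
eef_pos: [0.5552, -0.3094, 0.1213]
tcp_rot: [-0.535, 0.462, -0.463, 0.535]
contact_force: [-0.5, 0.0, -1.2]
opening: 0.524
```

```bash
python3 -c "
from h import *
need(P2W(-.075,0,.12))"
```

```text
t 6.47 pos [ 0.5552 -0.3094  0.1213] P [-0.2556  0.0488  0.1213] F [-0.51  0.05 -1.18] open 0.524
travel [-0.602  0.004  0.163] mm [-180.7    1.2   48.8] rot [-0.002 -0.001  0.001]
```

Emit:
arm_command --steps '[{"hand": 0.4,"travel": [-0.06,0,0.02],"rotation": [0,0,0]},{"hand": 0.4,"travel": [-0.12,0,0.035],"rotation": [0,0,0]},{"hand": 0.4,"travel": [-0.12,0,0.035],"rotation": [0,0,0]},{"hand": 0.4,"travel": [-0.12,0,0.033],"rotation": [0,0,0]},{"hand": 0.4,"travel": [-0.12,0,0.03],"rotation": [0,0,0]},{"hand": 0.4,"travel": [-0.04,0,0.01],"rotation": [0,0,0]},{"hand": 0.4,"travel": [0,0,0],"rotation": [0,0,0]},{"hand": 0.4,"travel": [0,0,0],"rotation": [0,0,0]}]'

```text
time: 7.48
eef_pos: [0.5726, -0.1162, 0.1082]
tcp_rot: [0.536, -0.47, 0.455, -0.534]
contact_force: [-0.1, -0.6, -2.4]
opening: 0.527
```

```bash
python3 -c "
from h import *
need(P2W(-.075,0,.052))"
```

```text
t 7.47 pos [ 0.5726 -0.1162  0.1082] P [-0.067   0.0037  0.1082] F [-0.11 -0.57 -2.41] open 0.527
travel [0.029 0.187 0.015] mm [ 8.8 56.   4.6] rot [ 0.03   0.    -0.025]
```

Emit:
arm_command --steps '[{"hand": 0.4,"travel": [0.029,0.05,0.015],"rotation": [0.03,0,-0.025]},{"hand": 0.4,"travel": [0,0.06,0],"rotation": [0,0,0]},{"hand": 0.4,"travel": [0,0.03,0],"rotation": [0,0,0]},{"hand": 0.4,"travel": [0,0,0],"rotation": [0,0,0]},{"hand": 0.4,"travel": [0,0,0],"rotation": [0,0,0]}]'

```text
time: 8.1
eef_pos: [0.5779, -0.1274, 0.0641]
tcp_rot: [0.534, -0.464, 0.464, -0.534]
contact_force: [-0.7, 0.9, -1.5]
opening: 0.53
```

```bash
python3 -c "
from h import *
need(P2W(-.075,0,.050))
s=ctrl.get_state()
im,d=ctrl.read_camera('wrist');cv2.imwrite('pics/w4.png',im)
import pickle;pickle.dump((im,d,s),open('w4.pkl','wb'))
W=cloud('wrist',d,s);m=(W[...,2]>.035)&(W[...,2]<.07)&(im[...,2]>im[...,0].astype(int)+60);P=W[m];print(len(P),P.mean(0),W2P(P.mean(0)),P.min(0),P.max(0))"
```

```text
t 8.1 pos [ 0.5779 -0.1274  0.0641] P [-0.0788  0.      0.0641] F [-0.69  0.95 -1.49] open 0.53
travel [-0.013  0.047  0.   ] mm [-3.9 14.1  0. ] rot [-0.    -0.009  0.001]
4194 [ 0.57743354 -0.12463465  0.05948091] [-0.07601052  0.00014052  0.05948091] [ 0.5607123  -0.14285078  0.05456306] [ 0.59461846 -0.10833068  0.0613933 ]
```

View pics/w4.png

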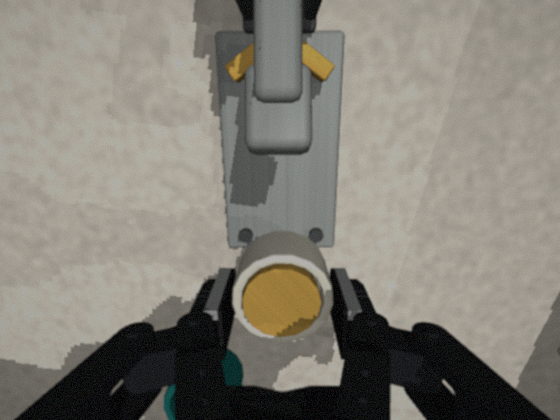

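```bash
python3 -c "
from h import *
import pickle
im,d,s=pickle.load(open('w4.pkl','rb'));W=cloud('wrist',d,s)
for (u,v) in [(280,145),(255,130),(305,130),(280,130),(280,110),(280,90),(280,60),(238,68),(320,60),(280,20),(250,10),(280,200),(280,165)]:
    print(u,v,(W2P(W[v,u])*1000).round(1))
"
```

```text
280 145 [-6.7 -0.1 85.8]
255 130 [-2.4  7.  86.4]
305 130 [-2.5 -7.2 85.7]
280 130 [-2.5 -0.1 85.2]
280 110 [ 2.9 -0.1 81.6]
280 90 [ 8.1 -0.2 85.4]
280 60 [15.9 -0.2 82.9]
238 68 [20.4 18.9 22.9]
320 60 [ 23.6 -17.7  21.7]
280 20 [26.3 -0.2 79.2]
250 10 [41.4 12.3 27.5]
280 200 [-44.6   0.7   8.7]
280 165 [-25.2   0.5   9. ]
```

Emit:
arm_command --steps '[{"hand": 0.4,"travel": [0,0.035,0],"rotation": [0,-0.009,0]},{"hand": 0.4,"travel": [0,0.012,0],"rotation": [0,0,0]},{"hand": 0.4,"travel": [0,0,0],"rotation": [0,0,0]},{"hand": 0.4,"travel": [0,0,0],"rotation": [0,0,0]}]'

```text
time: 8.65
eef_pos: [0.5785, -0.1273, 0.05]
tcp_rot: [-0.535, 0.462, -0.463, 0.535]
contact_force: [0.0, 0.5, -0.9]
opening: 0.534
```

```bash
python3 -c "
from h import *
need(P2W(-.010,0,.049))"
```

```text
t 8.65 pos [ 0.5785 -0.1273  0.05  ] P [-0.0788 -0.0005  0.05  ] F [ 0.04  0.49 -0.9 ] open 0.534
travel [-0.229  0.003 -0.002] mm [-68.8   0.9  -0.5] rot [-0.003  0.002  0.002]
```

Emit:
arm_command --steps '[{"hand": 0.4,"travel": [-0.04,0.001,-0.001],"rotation": [0,0,0]},{"hand": 0.4,"travel": [-0.05,0,0],"rotation": [0,0,0]},{"hand": 0.4,"travel": [-0.05,0,0],"rotation": [0,0,0]},{"hand": 0.4,"travel": [-0.03,0,0],"rotation": [0,0,0]},{"hand": 0.4,"travel": [0,0,0],"rotation": [0,0,0]},{"hand": 0.4,"travel": [0,0,0],"rotation": [0,0,0]}]'

```text
time: 9.4
eef_pos: [0.5703, -0.0721, 0.0502]
tcp_rot: [-0.535, 0.461, -0.463, 0.536]
contact_force: [-0.0, -0.4, -2.0]
opening: 0.528
```

```bash
python3 -c "
from h import *
need(P2W(-.008,0,.0475))
s=ctrl.get_state()
im,d=ctrl.read_camera('wrist');cv2.imwrite('pics/w5.png',im)
"
```

```text
t 9.4 pos [ 0.5703 -0.0721  0.0502] P [-0.023  -0.0004  0.0502] F [-0.04 -0.38 -1.96] open 0.528
travel [-0.05   0.009 -0.001] mm [-15.    2.7  -0.3] rot [-0.004  0.005  0.003]
```

View pics/w5.png

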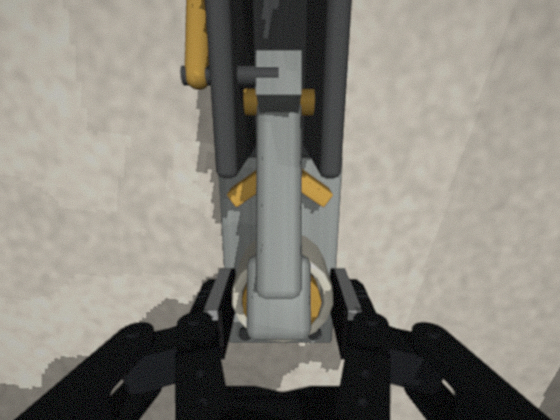

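Emit:
arm_command --steps '[{"hand": 0.4,"travel": [-0.025,0.004,-0.001],"rotation": [0,0,0]},{"hand": 0.4,"travel": [-0.01,0.004,0],"rotation": [0,0,0]},{"hand": 0.4,"travel": [0,0,0],"rotation": [0,0,0]}]'

```text
time: 9.82
eef_pos: [0.5684, -0.062, 0.0475]
tcp_rot: [-0.535, 0.461, -0.463, 0.535]
contact_force: [-0.5, 0.4, -1.2]
opening: 0.529
```

Emit:
arm_command --steps '[{"hand": 0.4,"travel": [0,0.003,0],"rotation": [0,0,0]},{"hand": 0.4,"travel": [0,0,0],"rotation": [0,0,0]}]'

```text
time: 10.07
eef_pos: [0.5686, -0.062, 0.0468]
tcp_rot: [-0.535, 0.461, -0.463, 0.535]
contact_force: [-1.2, 0.2, -0.7]
opening: 0.529
```

```bash
python3 -c "
from h import *
need(P2W(-.002,0,.0475))"
```

```text
t 10.07 pos [ 0.5686 -0.062   0.0468] P [-0.0128 -0.0002  0.0468] F [-1.16  0.2  -0.68] open 0.529
travel [-0.036 -0.002 -0.001] mm [-10.8  -0.7  -0.2] rot [-0.005  0.002  0.002]
```

Nearly on the plate. Forward in small steps.

Emit:
arm_command --steps '[{"hand": 0.4,"travel": [-0.012,0.001,0],"rotation": [0,0,0]},{"hand": 0.4,"travel": [-0.008,0.001,0],"rotation": [0,0,0]},{"hand": 0.4,"travel": [-0.006,0.001,0],"rotation": [0,0,0]}]'

```text
time: 10.45
eef_pos: [0.5685, -0.055, 0.0468]
tcp_rot: [-0.535, 0.46, -0.464, 0.536]
contact_force: [-0.2, -1.3, 0.6]
opening: 0.533
```

```bash
python3 -c "
from h import *
need(P2W(-.0,0,.0475))"
```

```text
t 10.45 pos [ 0.5685 -0.055   0.0468] P [-0.0058 -0.001   0.0468] F [-0.18 -1.28  0.58] open 0.533
travel [-0.019 -0.002 -0.003] mm [-5.8 -0.7 -1. ] rot [-0.009  0.002  0.007]
```

Emit:
arm_command --steps '[{"hand": 0.4,"travel": [-0.006,0,-0.001],"rotation": [0,0,0]},{"hand": 0.4,"travel": [-0.005,0,-0.001],"rotation": [0,0,0]}]'

```text
time: 10.7
eef_pos: [0.5674, -0.0514, 0.0468]
tcp_rot: [-0.535, 0.46, -0.464, 0.536]
contact_force: [-0.5, -0.3, -0.5]
opening: 0.533
```

```bash
python3 -c "
from h import *
need(P2W(-.0,0,.0475))"
```

```text
t 10.7 pos [ 0.5674 -0.0514  0.0468] P [-0.0021 -0.0005  0.0468] F [-0.53 -0.26 -0.46] open 0.533
travel [-0.007 -0.002 -0.002] mm [-2.1 -0.7 -0.5] rot [-0.009  0.002  0.007]
```

Emit:
arm_command --steps '[{"hand": 0.4,"travel": [-0.004,0,-0.001],"rotation": [0,0,0]}]'

```text
time: 10.82
eef_pos: [0.567, -0.0502, 0.0468]
tcp_rot: [-0.535, 0.46, -0.464, 0.536]
contact_force: [0.3, -1.0, 0.2]
opening: 0.529
```

Emit:
arm_command --steps '[{"hand": 0.4,"travel": [-0.004,0,0],"rotation": [0,0,0]}]'

```text
time: 10.95
eef_pos: [0.5668, -0.0493, 0.0469]
tcp_rot: [-0.535, 0.46, -0.464, 0.536]
contact_force: [-0.2, -3.9, -0.3]
opening: 0.525
```

Emit:
arm_command --steps '[{"hand": 0.4,"travel": [-0.004,0,0],"rotation": [0,0,0]}]'

```text
time: 11.08
eef_pos: [0.5668, -0.049, 0.0471]
tcp_rot: [0.536, -0.459, 0.465, -0.535]
contact_force: [-0.6, -6.0, -0.3]
opening: 0.531
```

```bash
python3 -c "
from h import *
need(P2W(-.0,0,.0475))"
```

```text
t 11.07 pos [ 0.5668 -0.049   0.0471] P [ 0.0004 -0.0002  0.0471] F [-0.62 -5.98 -0.34] open 0.531
travel [ 0.001 -0.001 -0.001] mm [ 0.4 -0.4 -0.2] rot [-0.01   0.004  0.013]
```

Emit:
arm_command --steps '[{"hand": 0.6,"travel": [0,0,0],"rotation": [0,0,0]},{"hand": 0.75,"travel": [0,0,0],"rotation": [0,0,0]},{"hand": 0.9,"travel": [0,0,0],"rotation": [0,0,0]},{"hand": 0.9,"travel": [0,0,0],"rotation": [0,0,0]},{"hand": 0.9,"travel": [0,0,0],"rotation": [0,0,0]}]'

```text
time: 11.7
eef_pos: [0.5664, -0.0476, 0.0468]
tcp_rot: [-0.535, 0.46, -0.464, 0.536]
contact_force: [0.0, -0.2, -0.2]
opening: 0.9
```

```bash
python3 -c "
from h import *
need(P2W(-.09,0,.0475))
s=ctrl.get_state()
im,d=ctrl.read_camera('wrist');cv2.imwrite('pics/w6.png',im)
"
```

```text
t 11.7 pos [ 0.5664 -0.0476  0.0468] P [ 0.0018 -0.      0.0468] F [ 0.01 -0.22 -0.25] open 0.9
travel [ 0.306 -0.001 -0.   ] mm [91.8 -0.4 -0.1] rot [-0.009  0.002  0.007]
```

View pics/w6.png

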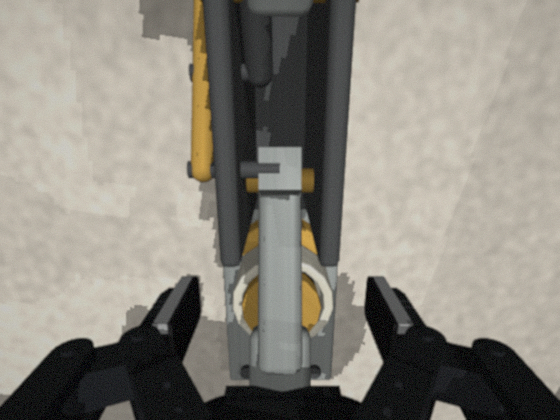

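Emit:
arm_command --steps '[{"hand": 0.9,"travel": [0.05,0,0],"rotation": [0,0,0]},{"hand": 0.9,"travel": [0.1,0,0],"rotation": [0,0,0]},{"hand": 0.9,"travel": [0.1,0,0],"rotation": [0,0,0]},{"hand": 0.9,"travel": [0.05,-0.05,0],"rotation": [0,0,0]},{"hand": 0.9,"travel": [0,-0.1,0],"rotation": [0,0,0]},{"hand": 0.9,"travel": [0,0,0],"rotation": [0,0,0]}]'

```text
time: 12.5
eef_pos: [0.5806, -0.143, 0.0953]
tcp_rot: [-0.534, 0.46, -0.465, 0.535]
contact_force: [0.3, 0.2, -0.2]
opening: 0.904
```

```bash
python3 -c "
from h import *
need(P2W(-.02,0,.22))
s=ctrl.get_state()
im,d=ctrl.read_camera('wrist');cv2.imwrite('pics/w7.png',im)
W=cloud('wrist',d,s)
D=W-np.r_[O,0];a=D@ex;b=D@ey;z=W[...,2]
m=(z>.033)&(z<.047)&(abs(a)<.04)&(abs(b)<.04)
print(m.sum(),a[m].min(),a[m].max(),b[m].min(),b[m].max(),np.median(z[m]))
pts=np.stack([a[m],b[m]],1).astype(np.float32);print(cv2.minEnclosingCircle(pts))
"
```

```text
t 12.5 pos [ 0.5806 -0.143   0.0953] P [-0.0946 -0.0003  0.0953] F [ 0.3   0.15 -0.2 ] open 0.904
travel [-0.247 -0.417  0.002] mm [ -74.  -125.1    0.5] rot [-0.012  0.001  0.01 ]
3111 -0.021940216240187632 0.019321885295722173 -0.023631915527317898 0.02216236146389137 0.03867255171581138
((7.756474224152043e-05, -0.0007068103877827525), 0.02303800731897354)
```

View pics/w7.png

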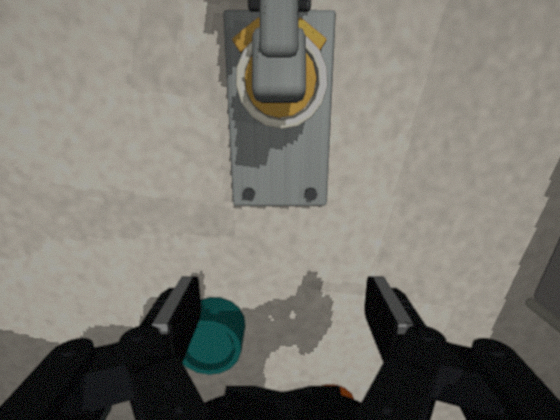

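```bash
python3 -c "
from h import *
im=cv2.imread('pics/top0.png');d=np.load('top0.npy');W=cloud('top',d)
D=W-np.r_[O,0];a=D@ex;b=D@ey;z=W[...,2]
for a0 in np.arange(.12,.215,.006):
    m=(abs(a-a0)<.003)&(abs(b)<.014)&(z>.085)
    if m.sum(): print(a0.round(3),m.sum(),np.median(z[m]).round(4),b[m].min().round(3),b[m].max().round(3))
m=(a>.14)&(a<.19)&(abs(b)<.009)&(z>.09);print(np.polyfit(a[m],z[m],1))
"
```

```text
0.12 46 0.0887 -0.008 0.009
0.126 48 0.0942 -0.008 0.009
0.132 64 0.0971 -0.011 0.011
0.138 69 0.1016 -0.012 0.012
0.144 73 0.1049 -0.01 0.012
0.15 67 0.1095 -0.011 0.012
0.156 78 0.1142 -0.012 0.012
0.162 80 0.1191 -0.011 0.012
0.168 81 0.1234 -0.012 0.012
0.174 76 0.128 -0.011 0.012
0.18 88 0.1326 -0.011 0.012
0.186 81 0.137 -0.011 0.012
0.192 90 0.1418 -0.011 0.012
0.198 71 0.1454 -0.011 0.012
0.204 22 0.145 -0.009 0.011
[ 0.76911435 -0.00518164]
```

Emit:
arm_command --steps '[{"hand": 0,"travel": [0,-0.15,0],"rotation": [0,0,0]},{"hand": 0,"travel": [0,-0.18,0],"rotation": [0,0,0]},{"hand": 0,"travel": [-0.05,-0.15,0],"rotation": [0,0,0]},{"hand": 0,"travel": [-0.15,-0.05,0],"rotation": [0,0,0]},{"hand": 0,"travel": [-0.15,0,0],"rotation": [0,0,0]},{"hand": 0,"travel": [-0.15,0,0],"rotation": [0,0,0]},{"hand": 0,"travel": [-0.15,0,0],"rotation": [0,0,0]},{"hand": 0,"travel": [-0.1,0,0],"rotation": [0,0,0]},{"hand": 0,"travel": [0,0,0],"rotation": [0,0,0]}]'

```text
time: 13.68
eef_pos: [0.54, 0.0897, 0.2486]
tcp_rot: [0.537, -0.466, 0.458, -0.534]
contact_force: [1.0, -0.5, -0.6]
opening: 0.002
```

```bash
python3 -c "
from h import *
need(P2W(.176,0,.2))
s=ctrl.get_state()
im,d=ctrl.read_camera('wrist');cv2.imwrite('pics/w8.png',im)
W=cloud('wrist',d,s)
D=W-np.r_[O,0];a=D@ex;b=D@ey;z=W[...,2]
for a0 in np.arange(.12,.215,.006):
    m=(abs(a-a0)<.003)&(abs(b)<.014)&(z>.085)
    if m.sum(): print(a0.round(3),m.sum(),np.median(z[m]).round(4),b[m].min().round(3),b[m].max().round(3))
"
```

```text
t 13.68 pos [0.54   0.0897 0.2486] P [0.1415 0.0062 0.2486] F [ 1.   -0.5  -0.59] open 0.002
travel [-0.114  0.162  0.023] mm [-34.2  48.7   6.9] rot [ 0.022  0.005 -0.01 ]
0.12 44 0.0866 -0.007 0.008
0.126 97 0.095 -0.009 0.009
0.132 397 0.2716 -0.01 0.01
0.138 455 0.2618 -0.012 0.012
0.144 411 0.2615 -0.014 0.012
0.15 3132 0.262 -0.014 0.014
0.156 6543 0.293 -0.013 0.014
0.162 1931 0.3017 -0.013 0.014
0.168 191 0.1244 -0.011 0.012
0.174 214 0.1289 -0.012 0.012
0.18 228 0.1334 -0.012 0.012
0.186 239 0.1379 -0.012 0.012
0.192 264 0.1427 -0.012 0.012
0.198 306 0.1467 -0.012 0.012
0.204 329 0.146 -0.012 0.012
0.21 75 0.1412 -0.009 0.009
```

View pics/w8.png

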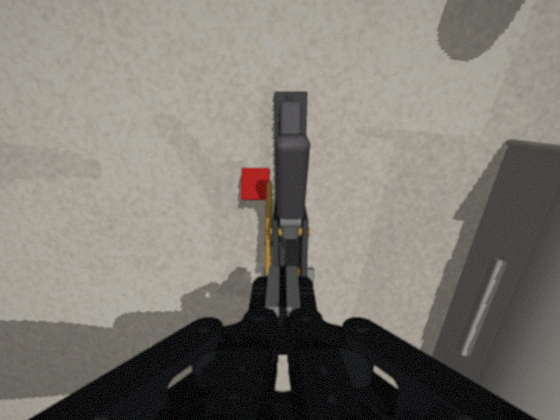

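Emit:
arm_command --steps '[{"hand": 0,"travel": [-0.05,0.08,0.011],"rotation": [0.022,0.005,-0.01]},{"hand": 0,"travel": [-0.045,0.08,0.011],"rotation": [0,0,0]},{"hand": 0,"travel": [0,0.04,0],"rotation": [0,0,0]},{"hand": 0,"travel": [0,0,0],"rotation": [0,0,0]},{"hand": 0,"travel": [0,0,0],"rotation": [0,0,0]}]'

```text
time: 14.35
eef_pos: [0.5435, 0.1137, 0.1865]
tcp_rot: [0.534, -0.463, 0.465, -0.533]
contact_force: [-0.0, -0.9, -0.6]
opening: -0.004
```

```bash
python3 -c "
from h import *
need(P2W(.171,0,.168))"
```

```text
t 14.35 pos [0.5435 0.1137 0.1865] P [ 0.1647 -0.0007  0.1865] F [-0.01 -0.89 -0.56] open -0.004
travel [-0.021  0.062 -0.002] mm [-6.4 18.5 -0.7] rot [ 0.001 -0.01   0.006]
```

Emit:
arm_command --steps '[{"hand": 0,"travel": [-0.021,0.03,-0.002],"rotation": [0,-0.01,0.006]},{"hand": 0,"travel": [0,0.02,0],"rotation": [0,0,0]},{"hand": 0,"travel": [0,0,0],"rotation": [0,0,0]}]'

```text
time: 14.72
eef_pos: [0.5429, 0.1195, 0.1722]
tcp_rot: [-0.534, 0.462, -0.463, 0.535]
contact_force: [-0.4, 1.0, 0.5]
opening: -0.003
```

```bash
python3 -c "
from h import *
need(P2W(.171,0,.162))"
```

```text
t 14.72 pos [0.5429 0.1195 0.1722] P [ 0.1705 -0.0009  0.1722] F [-0.42  1.02  0.47] open -0.003
travel [-0.002  0.034 -0.003] mm [-0.5 10.2 -1. ] rot [-0.005 -0.002  0.   ]
```

Feel down at 1.5 mm per row.

Emit:
arm_command --steps '[{"hand": 0,"travel": [0,0.008,-0.002],"rotation": [0,0,0]},{"hand": 0,"travel": [0,0.007,0],"rotation": [0,0,0]},{"hand": 0,"travel": [0,0.006,0],"rotation": [0,0,0]},{"hand": 0,"travel": [0,0.005,0],"rotation": [0,0,0]}]'

```text
time: 15.22
eef_pos: [0.5426, 0.1194, 0.1645]
tcp_rot: [-0.534, 0.462, -0.464, 0.536]
contact_force: [0.9, 0.5, -0.4]
opening: -0.002
```

Emit:
arm_command --steps '[{"hand": 0,"travel": [0,0.005,0],"rotation": [0,0,0]},{"hand": 0,"travel": [0,0.005,0],"rotation": [0,0,0]}]'

```text
time: 15.48
eef_pos: [0.5427, 0.1195, 0.1613]
tcp_rot: [-0.534, 0.462, -0.464, 0.536]
contact_force: [0.1, 0.6, -0.0]
opening: 0.001
```

Emit:
arm_command --steps '[{"hand": 0,"travel": [0,0.005,0],"rotation": [0,0,0]},{"hand": 0,"travel": [0,0.005,0],"rotation": [0,0,0]}]'

```text
time: 15.72
eef_pos: [0.5427, 0.1195, 0.1581]
tcp_rot: [-0.534, 0.462, -0.464, 0.536]
contact_force: [-0.4, -1.2, 0.4]
opening: 0.004
```

```bash
python3 -c "
from h import *
need(P2W(.171,0,.15))"
```

```text
t 15.72 pos [0.5427 0.1195 0.1581] P [ 0.1705 -0.0007  0.1581] F [-0.45 -1.16  0.42] open 0.004
travel [-0.002  0.027 -0.003] mm [-0.5  8.1 -0.8] rot [-0.007 -0.001  0.   ]
```

Emit:
arm_command --steps '[{"hand": 0,"travel": [0,0.005,0],"rotation": [0,0,0]},{"hand": 0,"travel": [0,0.005,0],"rotation": [0,0,0]}]'

```text
time: 15.98
eef_pos: [0.5433, 0.1195, 0.1561]
tcp_rot: [-0.533, 0.461, -0.464, 0.536]
contact_force: [-0.4, 0.2, 2.7]
opening: -0.002
```

Emit:
arm_command --steps '[{"hand": 0,"travel": [0,0.005,0],"rotation": [0,0,0]},{"hand": 0,"travel": [0,0.005,0],"rotation": [0,0,0]}]'

```text
time: 16.23
eef_pos: [0.5438, 0.1195, 0.1537]
tcp_rot: [-0.533, 0.461, -0.464, 0.536]
contact_force: [-0.5, 0.1, 2.6]
opening: 0.001
```

Emit:
arm_command --steps '[{"hand": 0,"travel": [0,0.005,0],"rotation": [0,0,0]},{"hand": 0,"travel": [0,0.005,0],"rotation": [0,0,0]}]'

```text
time: 16.48
eef_pos: [0.5442, 0.1196, 0.151]
tcp_rot: [-0.533, 0.461, -0.465, 0.537]
contact_force: [-0.3, -0.2, 2.8]
opening: 0.001
```

```bash
python3 -c "
from h import *
need(P2W(.171,0,.15))"
```

```text
t 16.48 pos [0.5442 0.1196 0.151 ] P [ 0.1705 -0.0022  0.151 ] F [-0.25 -0.18  2.75] open 0.001
travel [-0.002  0.003 -0.007] mm [-0.5  1.  -2.2] rot [-0.014 -0.001  0.001]
```

Emit:
arm_command --steps '[{"hand": 0,"travel": [-0.004,0.007,-0.003],"rotation": [-0.007,0,0]},{"hand": 0,"travel": [-0.004,0.007,-0.003],"rotation": [-0.007,0,0]},{"hand": 0,"travel": [-0.004,0.007,-0.003],"rotation": [0,0,0]}]'

```text
time: 16.85
eef_pos: [0.5431, 0.1231, 0.1458]
tcp_rot: [-0.533, 0.461, -0.465, 0.536]
contact_force: [1.5, 0.4, 3.6]
opening: 0.0
```

Emit:
arm_command --steps '[{"hand": 0,"travel": [-0.004,0.007,-0.001],"rotation": [0,0,0]},{"hand": 0,"travel": [-0.004,0.007,-0.001],"rotation": [0,0,0]},{"hand": 0,"travel": [-0.004,0.007,-0.001],"rotation": [0,0,0]}]'

```text
time: 17.23
eef_pos: [0.5431, 0.1262, 0.1413]
tcp_rot: [-0.533, 0.46, -0.466, 0.537]
contact_force: [-0.4, -2.9, 9.1]
opening: -0.002
```

```bash
python3 -c "
from h import *
need(P2W(.1945,0,.11))"
```

```text
t 17.23 pos [0.5431 0.1262 0.1413] P [ 0.1771 -0.0021  0.1413] F [-0.38 -2.93  9.07] open -0.002
travel [-0.058  0.104 -0.008] mm [-17.5  31.2  -2.4] rot [-0.018 -0.001  0.006]
```

Emit:
arm_command --steps '[{"hand": 0,"travel": [-0.004,0.007,-0.002],"rotation": [-0.005,0,0]},{"hand": 0,"travel": [-0.004,0.007,-0.002],"rotation": [-0.005,0,0]}]'

```text
time: 17.48
eef_pos: [0.5431, 0.127, 0.1402]
tcp_rot: [0.535, -0.459, 0.466, -0.535]
contact_force: [0.2, -2.2, 10.5]
opening: -0.001
```

Emit:
arm_command --steps '[{"hand": 0,"travel": [-0.004,0.007,-0.002],"rotation": [-0.005,0,0]},{"hand": 0,"travel": [-0.004,0.007,-0.002],"rotation": [0,0,0]}]'

```text
time: 17.73
eef_pos: [0.5432, 0.1275, 0.1397]
tcp_rot: [0.537, -0.457, 0.466, -0.534]
contact_force: [-1.1, -4.0, 11.0]
opening: -0.002
```

```bash
python3 -c "
from h import *
need(P2W(.1945,0,.11))"
```

```text
t 17.73 pos [0.5432 0.1275 0.1397] P [ 0.1785 -0.0024  0.1397] F [-1.08 -4.03 11.04] open -0.002
travel [-0.055  0.098 -0.008] mm [-16.4  29.5  -2.5] rot [-0.011  0.005  0.024]
```

Emit:
arm_command --steps '[{"hand": 0,"travel": [-0.006,0.009,-0.002],"rotation": [-0.005,0,0.012]},{"hand": 0,"travel": [-0.006,0.009,-0.002],"rotation": [0,0,0.01]}]'

```text
time: 17.98
eef_pos: [0.543, 0.1285, 0.1378]
tcp_rot: [0.537, -0.458, 0.464, -0.535]
contact_force: [-0.3, -4.5, 10.2]
opening: 0.0
```

Emit:
arm_command --steps '[{"hand": 0,"travel": [-0.006,0.009,-0.002],"rotation": [0,0,0]},{"hand": 0,"travel": [-0.005,0.009,-0.002],"rotation": [0,0,0]}]'

```text
time: 18.23
eef_pos: [0.5429, 0.1295, 0.1361]
tcp_rot: [0.538, -0.456, 0.466, -0.535]
contact_force: [-1.7, -3.3, 12.2]
opening: 0.0
```

```bash
python3 -c "
from h import *
need(P2W(.1945,0,.11))"
```

```text
t 18.23 pos [0.5429 0.1295 0.1361] P [ 0.1805 -0.0024  0.1361] F [-1.72 -3.33 12.2 ] open 0.0
travel [-0.048  0.086 -0.008] mm [-14.4  25.9  -2.5] rot [-0.012  0.013  0.025]
```

Emit:
arm_command --steps '[{"hand": 0,"travel": [-0.006,0.009,-0.003],"rotation": [-0.006,0.006,0.015]},{"hand": 0,"travel": [-0.006,0.009,-0.003],"rotation": [-0.006,0.006,0.012]}]'

```text
time: 18.48
eef_pos: [0.5427, 0.1303, 0.1344]
tcp_rot: [0.536, -0.46, 0.464, -0.535]
contact_force: [-0.7, -5.1, 11.1]
opening: 0.005
```

Emit:
arm_command --steps '[{"hand": 0,"travel": [-0.005,0.009,-0.002],"rotation": [0,0,0.01]},{"hand": 0,"travel": [-0.005,0.009,-0.002],"rotation": [0,0,0.01]}]'

```text
time: 18.73
eef_pos: [0.5427, 0.131, 0.1325]
tcp_rot: [-0.535, 0.46, -0.463, 0.537]
contact_force: [-0.5, -3.8, 10.8]
opening: -0.003
```

Emit:
arm_command --steps '[{"hand": 0,"travel": [-0.005,0.009,-0.002],"rotation": [0,0,0.01]},{"hand": 0,"travel": [-0.005,0.009,-0.002],"rotation": [0,0,0.01]}]'

```text
time: 18.98
eef_pos: [0.5425, 0.1318, 0.1304]
tcp_rot: [-0.533, 0.461, -0.461, 0.539]
contact_force: [-0.6, -4.2, 10.4]
opening: -0.0
```

```bash
python3 -c "
from h import *
need(P2W(.1945,0,.11))"
```

```text
t 18.98 pos [0.5425 0.1318 0.1304] P [ 0.1828 -0.0023  0.1304] F [-0.55 -4.17 10.45] open -0.0
travel [-0.039  0.068 -0.008] mm [-11.6  20.4  -2.4] rot [-0.012  0.011 -0.008]
```

Emit:
arm_command --steps '[{"hand": 0,"travel": [-0.004,0.009,-0.003],"rotation": [-0.006,0.005,0]},{"hand": 0,"travel": [-0.004,0.009,-0.003],"rotation": [-0.006,0.005,0]},{"hand": 0,"travel": [-0.004,0.009,-0.002],"rotation": [0,0,0]},{"hand": 0,"travel": [-0.004,0.009,-0.002],"rotation": [0,0,0]}]'

```text
time: 19.48
eef_pos: [0.5424, 0.1333, 0.1275]
tcp_rot: [-0.535, 0.46, -0.464, 0.536]
contact_force: [-1.1, -2.7, 12.1]
opening: 0.004
```

Emit:
arm_command --steps '[{"hand": 0,"travel": [-0.004,0.009,-0.002],"rotation": [0,0,0]},{"hand": 0,"travel": [-0.003,0.009,-0.002],"rotation": [0,0,0]},{"hand": 0,"travel": [-0.003,0.009,-0.002],"rotation": [0,0,0]}]'

```text
time: 19.85
eef_pos: [0.5422, 0.1343, 0.1253]
tcp_rot: [0.536, -0.457, 0.465, -0.536]
contact_force: [-0.6, -2.9, 12.0]
opening: -0.001
```

```bash
python3 -c "
from h import *
need(P2W(.1945,0,.11))"
```

```text
t 19.85 pos [0.5422 0.1343 0.1253] P [ 0.1853 -0.0024  0.1253] F [-0.56 -2.93 12.02] open -0.001
travel [-0.031  0.051 -0.008] mm [-9.4 15.2 -2.4] rot [-0.013  0.009  0.018]
```

Emit:
arm_command --steps '[{"hand": 0,"travel": [-0.005,0.009,-0.003],"rotation": [-0.006,0.005,0.01]},{"hand": 0,"travel": [-0.005,0.009,-0.003],"rotation": [-0.006,0.005,0.01]},{"hand": 0,"travel": [-0.004,0.009,-0.002],"rotation": [0,0,0.005]}]'

```text
time: 20.23
eef_pos: [0.5421, 0.135, 0.1229]
tcp_rot: [-0.535, 0.46, -0.464, 0.535]
contact_force: [-2.4, -3.7, 10.8]
opening: -0.002
```

Emit:
arm_command --steps '[{"hand": 0,"travel": [-0.004,0.009,-0.002],"rotation": [0,0,0.005]},{"hand": 0,"travel": [-0.004,0.009,-0.002],"rotation": [0,0,0.005]},{"hand": 0,"travel": [-0.003,0.009,-0.002],"rotation": [0,0,0]}]'

```text
time: 20.6
eef_pos: [0.5418, 0.136, 0.1196]
tcp_rot: [-0.535, 0.459, -0.464, 0.536]
contact_force: [-1.7, -0.9, 8.6]
opening: -0.002
```

```bash
python3 -c "
from h import *
need(P2W(.1945,0,.11))"
```

```text
t 20.6 pos [0.5418 0.136  0.1196] P [ 0.187  -0.0022  0.1196] F [-1.74 -0.91  8.61] open -0.002
travel [-0.025  0.032 -0.008] mm [-7.5  9.6 -2.3] rot [-0.012  0.008  0.01 ]
```

Emit:
arm_command --steps '[{"hand": 0,"travel": [-0.003,0.008,-0.003],"rotation": [0,0,0]},{"hand": 0,"travel": [-0.003,0.008,-0.002],"rotation": [0,0,0]}]'

```text
time: 20.85
eef_pos: [0.5415, 0.1367, 0.1175]
tcp_rot: [-0.535, 0.457, -0.465, 0.537]
contact_force: [0.2, -1.2, 9.1]
opening: -0.002
```

Emit:
arm_command --steps '[{"hand": 0,"travel": [-0.002,0.007,-0.002],"rotation": [0,0,0]},{"hand": 0,"travel": [-0.002,0.007,-0.002],"rotation": [0,0,0]}]'

```text
time: 21.1
eef_pos: [0.5412, 0.1373, 0.1151]
tcp_rot: [-0.535, 0.456, -0.466, 0.537]
contact_force: [1.5, -1.7, 6.2]
opening: -0.001
```

```bash
python3 -c "
from h import *
need(P2W(.1945,0,.11))"
```

```text
t 21.1 pos [0.5412 0.1373 0.1151] P [ 0.1884 -0.0019  0.1151] F [ 1.52 -1.71  6.17] open -0.001
travel [-0.021  0.017 -0.006] mm [-6.2  5.  -1.9] rot [-0.021  0.01   0.018]
```

Emit:
arm_command --steps '[{"hand": 0,"travel": [-0.001,0.006,-0.002],"rotation": [0,0,0]},{"hand": 0,"travel": [-0.001,0.006,-0.002],"rotation": [0,0,0]}]'

```text
time: 21.35
eef_pos: [0.5409, 0.1378, 0.1124]
tcp_rot: [-0.535, 0.455, -0.467, 0.538]
contact_force: [2.7, 0.7, 3.5]
opening: -0.001
```

Emit:
arm_command --steps '[{"hand": 0,"travel": [-0.001,0.006,-0.001],"rotation": [0,0,0]}]'

```text
time: 21.48
eef_pos: [0.5404, 0.1381, 0.1102]
tcp_rot: [-0.535, 0.455, -0.467, 0.537]
contact_force: [0.9, 1.1, 1.4]
opening: 0.003
```

Emit:
arm_command --steps '[{"hand": 0,"travel": [-0.001,0.006,-0.001],"rotation": [0,0,0]}]'

```text
time: 21.6
eef_pos: [0.5384, 0.1381, 0.1069]
tcp_rot: [-0.536, 0.456, -0.466, 0.536]
contact_force: [-0.3, 0.5, 0.1]
opening: 0.001
```

```bash
python3 -c "
from h import *
need(P2W(.1945,0,.11))"
```

```text
t 21.6 pos [0.5384 0.1381 0.1069] P [0.1896 0.0008 0.1069] F [-0.33  0.49  0.06] open 0.001
travel [-0.016 -0.011  0.003] mm [-4.8 -3.2  0.8] rot [-0.017  0.011  0.019]
```

Emit:
arm_command --steps '[{"hand": 0,"travel": [0,-0.05,0],"rotation": [0,0,0]},{"hand": 0,"travel": [0,-0.15,0],"rotation": [-0.017,0.011,0.019]},{"hand": 0,"travel": [0,-0.1,0],"rotation": [0,0,0]},{"hand": 0,"travel": [0,0,0],"rotation": [0,0,0]},{"hand": 0,"travel": [0,0,0],"rotation": [0,0,0]}]'

```text
time: 22.22
eef_pos: [0.5333, 0.1383, 0.1957]
tcp_rot: [0.538, -0.466, 0.459, -0.531]
contact_force: [0.1, 0.3, -0.1]
opening: -0.001
```

```bash
python3 -c "
from h import *
import pickle
s=ctrl.get_state()
im,d=ctrl.read_camera('wrist');cv2.imwrite('pics/w9.png',im);pickle.dump((im,d,s),open('w9.pkl','wb'))
W=cloud('wrist',d,s)
D=W-np.r_[O,0];a=D@ex;b=D@ey;z=W[...,2]
for a0 in np.arange(.12,.24,.01):
    m=(abs(a-a0)<.003)&(abs(b)<.011)&(z>.03)&(z<.15)
    if m.sum(): print(a0.round(3),m.sum(),np.median(z[m]).round(4),b[m].min().round(3),b[m].max().round(3))
red=(im[...,2]>110)&(im[...,1]<50)&(im[...,0]<50)&(abs(a-.15)<.05)
print('red',red.sum(),[ (np.nanmin(q[red]).round(4),np.nanmedian(q[red]).round(4),np.nanmax(q[red]).round(4)) for q in (a,b,z)])
need(P2W(.151,.038,.2),Rt(25))
"
```

```text
0.14 1 0.0746 -0.011 -0.011
0.15 55 0.0782 -0.011 0.01
0.16 186 0.0786 -0.01 0.01
0.17 194 0.0785 -0.01 0.01
0.18 208 0.0782 -0.011 0.01
0.19 214 0.0779 -0.011 0.01
0.2 213 0.0776 -0.01 0.01
0.21 219 0.0772 -0.011 0.01
0.22 236 0.077 -0.011 0.01
0.23 142 0.0742 -0.01 0.01
red 905 [(np.float64(0.1366), np.float64(0.1593), np.float64(0.1691)), (np.float64(0.0219), np.float64(0.0391), np.float64(0.0505)), (np.float64(0.0795), np.float64(0.0823), np.float64(0.0849))]
t 22.27 pos [0.5334 0.1383 0.1957] P [0.1906 0.0058 0.1957] F [-0.28  0.47 -0.07] open 0.0
travel [ 0.132 -0.013 -0.108] mm [ 39.5  -3.9 -32.3] rot [-0.807  0.001 -0.002]
```

View pics/w9.png

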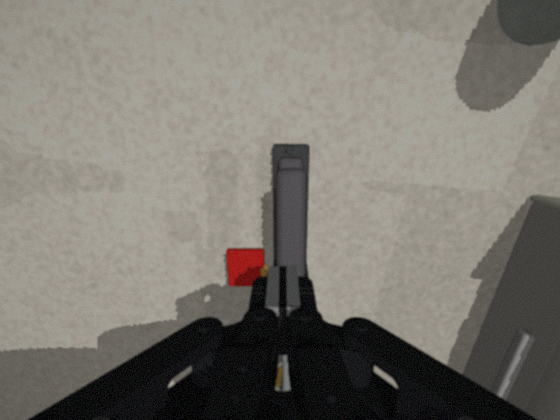

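```bash
python3 -c "
from h import *
need(P2W(.152,.0436,.17),Rt(-25))
print(Rt(-25).round(2))
"
```

```text
t 22.27 pos [0.5334 0.1383 0.1957] P [0.1906 0.0058 0.1957] F [-0.28  0.47 -0.07] open 0.0
travel [ 0.129  0.087 -0.125] mm [ 38.6  26.2 -37.5] rot [ 0.86   0.001 -0.002]
[[ 0.14  0.42  0.9 ]
 [-0.99  0.06  0.13]
 [ 0.   -0.91  0.42]]
```

Emit:
arm_command --steps '[{"hand": 0,"travel": [0.06,0,-0.06],"rotation": [0,0,0]},{"hand": 0,"travel": [0.06,0,-0.06],"rotation": [0,0,0]},{"hand": 0,"travel": [0,0,0],"rotation": [0.25,0,0]},{"hand": 0,"travel": [0,0,0],"rotation": [0.25,0,0]},{"hand": 0,"travel": [0,0,0],"rotation": [0.25,0,0]},{"hand": 0,"travel": [0,0,0],"rotation": [0.1,0,0]},{"hand": 0,"travel": [0,0,0],"rotation": [0,0,0]}]'

```text
time: 23.15
eef_pos: [0.4955, 0.0961, 0.1831]
tcp_rot: [-0.41, 0.357, -0.548, 0.636]
contact_force: [0.1, 0.5, 0.3]
opening: 0.001
```

```bash
python3 -c "
from h import *
need(P2W(.152,.0436,.13),Rt(-25))
print(ctrl.get_state()['qpos'].round(2))
"
```

```text
t 23.15 pos [0.4955 0.0961 0.1831] P [0.1543 0.0494 0.1831] F [0.1  0.54 0.29] open 0.001
travel [ 0.008  0.169 -0.055] mm [  2.5  50.8 -16.5] rot [ 0.027 -0.003 -0.007]
[-0.05 -0.22  2.28  0.13  0.68 -0.28]
```

Emit:
arm_command --steps '[{"hand": 0,"travel": [0.008,0.055,-0.018],"rotation": [0.027,0,-0.007]},{"hand": 0,"travel": [0,0.055,-0.018],"rotation": [0,0,0]},{"hand": 0,"travel": [0,0.04,-0.013],"rotation": [0,0,0]},{"hand": 0,"travel": [0,0,0],"rotation": [0,0,0]},{"hand": 0,"travel": [0,0,0],"rotation": [0,0,0]}]'

```text
time: 23.78
eef_pos: [0.5014, 0.0947, 0.1329]
tcp_rot: [-0.408, 0.354, -0.551, 0.637]
contact_force: [0.4, 0.3, 0.6]
opening: 0.002
```

```bash
python3 -c "
from h import *
need(P2W(.152,.0436,.115),Rt(-25))
print(ctrl.get_state()['qpos'].round(2))
s=ctrl.get_state()
im,d=ctrl.read_camera('wrist');cv2.imwrite('pics/w10.png',im)
"
```

```text
t 23.77 pos [0.5014 0.0947 0.1329] P [0.152  0.0437 0.1329] F [0.36 0.25 0.6 ] open 0.002
travel [-0.     0.054 -0.025] mm [-0.  16.3 -7.4] rot [ 0.012 -0.003 -0.001]
[-0.05 -0.12  2.3   0.16  0.55 -0.31]
```

View pics/w10.png

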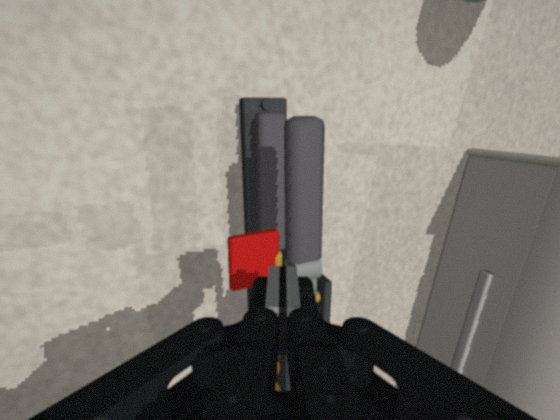

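Emit:
arm_command --steps '[{"hand": 0,"travel": [0,0.025,-0.017],"rotation": [0,0,0]},{"hand": 0,"travel": [0,0.012,-0.007],"rotation": [0,0,0]},{"hand": 0,"travel": [0,0,0],"rotation": [0,0,0]}]'

```text
time: 24.2
eef_pos: [0.4999, 0.0944, 0.1201]
tcp_rot: [-0.407, 0.353, -0.551, 0.637]
contact_force: [-0.0, -0.5, -0.4]
opening: -0.002
```

```bash
python3 -c "
from h import *
need(P2W(.152,.046,.112),Rt(-25))
"
```

```text
t 24.2 pos [0.4999 0.0944 0.1201] P [0.1519 0.0453 0.1201] F [-0.   -0.47 -0.42] open -0.002
travel [-0.     0.023 -0.013] mm [-0.1  7.  -4. ] rot [ 0.008 -0.003 -0.001]
```

Emit:
arm_command --steps '[{"hand": 0,"travel": [0,0.008,-0.005],"rotation": [0,0,0]},{"hand": 0,"travel": [0,0.008,-0.004],"rotation": [0,0,0]},{"hand": 0,"travel": [0,0.006,-0.003],"rotation": [0,0,0]}]'

```text
time: 24.58
eef_pos: [0.4996, 0.0943, 0.1126]
tcp_rot: [-0.407, 0.353, -0.551, 0.637]
contact_force: [0.2, -0.5, 0.8]
opening: 0.001
```

Emit:
arm_command --steps '[{"hand": 0,"travel": [0,0.007,-0.003],"rotation": [0,0,0]},{"hand": 0,"travel": [0,0.007,-0.003],"rotation": [0,0,0]}]'

```text
time: 24.82
eef_pos: [0.4998, 0.0943, 0.1078]
tcp_rot: [-0.407, 0.353, -0.551, 0.637]
contact_force: [0.3, -0.6, -0.3]
opening: -0.003
```

```bash
python3 -c "
from h import *
need(P2W(.152,.046,.108),Rt(-25))
"
```

```text
t 24.82 pos [0.4998 0.0943 0.1078] P [0.1519 0.0453 0.1078] F [ 0.31 -0.63 -0.33] open -0.003
travel [-0.    -0.002 -0.002] mm [-0.1 -0.5 -0.5] rot [ 0.006 -0.002 -0.   ]
```

Emit:
arm_command --steps '[{"hand": 0,"travel": [0,0.007,-0.004],"rotation": [0,0,0]},{"hand": 0,"travel": [0,0.007,-0.004],"rotation": [0,0,0]}]'

```text
time: 25.08
eef_pos: [0.5001, 0.0946, 0.1039]
tcp_rot: [-0.407, 0.353, -0.551, 0.638]
contact_force: [-3.6, 1.6, 4.9]
opening: -0.001
```

Emit:
arm_command --steps '[{"hand": 0,"travel": [0,0.009,-0.005],"rotation": [0,0,0]},{"hand": 0,"travel": [0,0.009,-0.005],"rotation": [0,0,0]}]'

```text
time: 25.32
eef_pos: [0.4998, 0.0946, 0.0978]
tcp_rot: [-0.406, 0.352, -0.551, 0.638]
contact_force: [0.5, -0.5, 0.3]
opening: -0.003
```

```bash
python3 -c "
from h import *
need(P2W(.152,.046,.1),Rt(-25))
s=ctrl.get_state()
im,d=ctrl.read_camera('wrist');cv2.imwrite('pics/w11.png',im)
"
```

```text
t 25.32 pos [0.4998 0.0946 0.0978] P [0.1521 0.0454 0.0978] F [ 0.54 -0.54  0.25] open -0.003
travel [ 0.    -0.008  0.001] mm [ 0.1 -2.3  0.4] rot [ 0.002 -0.002 -0.001]
```

View pics/w11.png

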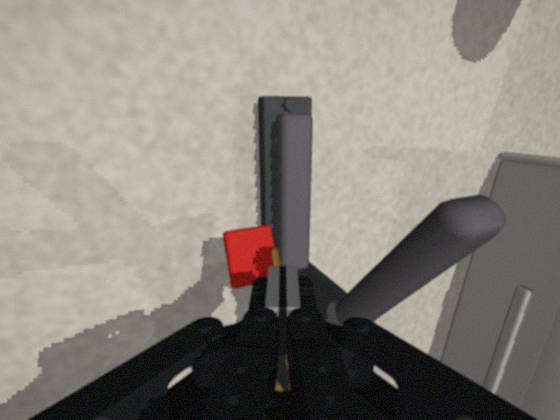

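Emit:
arm_command --steps '[{"hand": 0,"travel": [0,-0.05,-0.02],"rotation": [0,0,0]},{"hand": 0,"travel": [0,-0.12,-0.02],"rotation": [0,0,0]},{"hand": 0,"travel": [0,-0.12,0],"rotation": [0,0,0]},{"hand": 0,"travel": [0,-0.12,0],"rotation": [0,0,0]},{"hand": 0,"travel": [0,-0.06,0],"rotation": [-0.3,0,0]},{"hand": 0,"travel": [0,0,0],"rotation": [-0.3,0,0]},{"hand": 0,"travel": [0,0,0],"rotation": [-0.23,0,0]},{"hand": 0,"travel": [0,0,0],"rotation": [0,0,0]}]'

```text
time: 26.38
eef_pos: [0.4265, 0.0835, 0.2218]
tcp_rot: [0.538, -0.466, 0.46, -0.531]
contact_force: [0.3, -0.2, 0.1]
opening: -0.0
```

```bash
python3 -c "
from h import *
need(P2W(-.06,.03,.22),Rt())
im,d=ctrl.read_camera('top');cv2.imwrite('pics/t2.png',im)
im,d=ctrl.read_camera('scene');cv2.imwrite('pics/s2.png',cv2.resize(im[120:300,140:420],None,fx=2.8,fy=2.8))
"
```

```text
t 26.38 pos [0.4265 0.0835 0.2218] P [0.1517 0.1195 0.2218] F [ 0.27 -0.21  0.07] open -0.0
travel [0.705 0.002 0.3  ] mm [211.5   0.5  90. ] rot [ 0.027 -0.005 -0.   ]
```

View pics/s2.png

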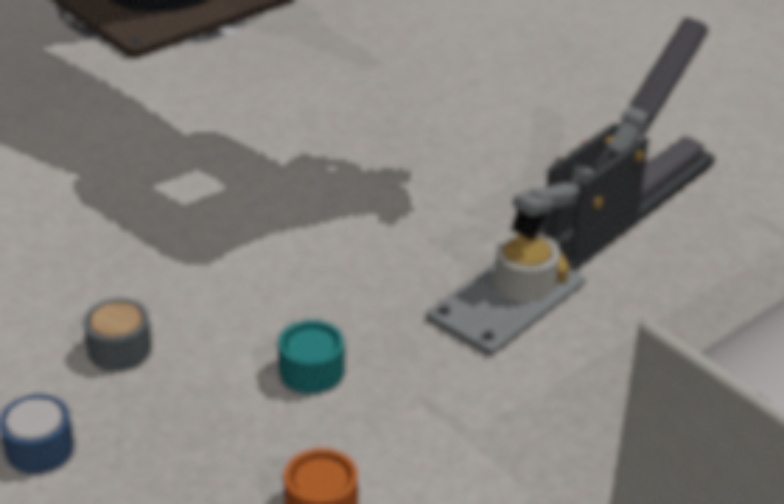

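Emit:
arm_command --steps '[{"hand": 0,"travel": [0.12,0,0.06],"rotation": [0.027,0,0]},{"hand": 0,"travel": [0.15,0,0.08],"rotation": [0,0,0]},{"hand": 0,"travel": [0.15,0,0.08],"rotation": [0,0,0]},{"hand": 0,"travel": [0.15,0,0.08],"rotation": [0,0,0]},{"hand": 0,"travel": [0.12,0,0.06],"rotation": [0,0,0]},{"hand": 0,"travel": [0.05,0.1,0],"rotation": [0,0,0]},{"hand": 0,"travel": [0,0.1,0],"rotation": [0,0,0]},{"hand": 0,"travel": [0,0,0],"rotation": [0,0,0]},{"hand": 0,"travel": [0,0,0],"rotation": [0,0,0]}]'

```text
time: 27.6
eef_pos: [0.5625, -0.1263, 0.1585]
tcp_rot: [-0.532, 0.46, -0.466, 0.537]
contact_force: [0.1, 1.4, -0.1]
opening: -0.002
```

```bash
python3 -c "
from h import *
need(P2W(-.09,0,.12),Rt())
s=ctrl.get_state()
im,d=ctrl.read_camera('wrist');cv2.imwrite('pics/w12.png',im)
W=cloud('wrist',d,s)
D=W-np.r_[O,0];a=D@ex;b=D@ey;z=W[...,2]
m=(z>.033)&(z<.047)&(abs(a)<.04)&(abs(b)<.04)
r=np.hypot(a,b)
print(m.sum(),cv2.minEnclosingCircle(np.stack([a[m],b[m]],1).astype(np.float32)))
k=m&(a<-.005)
for lo,hi in [(0,.008),(.008,.012),(.012,.016),(.019,.0225)]:
  q=k&(r>lo)&(r<hi);print(lo,hi,q.sum(),np.median(z[q]) if q.sum() else None)
m=(z>.06)&(z<.17)&(abs(b)<.012)&(a>.16)&(a<.215);print('handle',m.sum(),np.nanmax(z[m]) if m.any() else None)
"
```

```text
t 27.6 pos [ 0.5625 -0.1263  0.1585] P [-0.0755  0.0152  0.1585] F [ 0.09  1.4  -0.08] open -0.002
travel [0.048 0.129 0.049] mm [14.5 38.7 14.8] rot [-0.021 -0.004  0.002]
1528 ((5.641075040330179e-05, -0.0005583507008850574), 0.023261703550815582)
0 0.008 0 None
0.008 0.012 4 0.03747459562750276
0.012 0.016 121 0.03801029707709552
0.019 0.0225 352 0.03813390128364806
handle 0 None
```

View pics/w12.png

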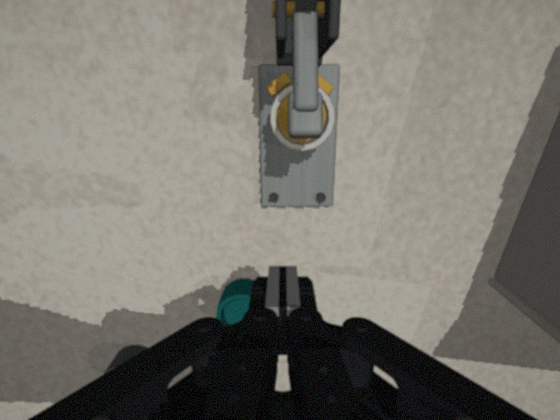

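Lid at 38.0 mm against rim at 38.1 mm, so it is flush. The tin is at the stop, 0.6 mm from its place, and the pliers are open. Handing in.

```bash
python3 -c "
from h import *
print(ctrl.sign_off())"
```

```text
the job is handed in; nothing more can be done
None
```

I closed the white tin with the pliers, let them spring open again, and handed the job in at about 27.6 s. No verdict was reported.

- **Loading:** I slid the tin under the open jaw until it pressed the brass stop with about 6 N, then let go. The wrist camera put it within 1 mm of its place.
- **Squeezing:** The handle took about 13 N at most by the wrist readings, which carry about 1 N of noise. It snapped over centre by itself, and I lifted off. I then measured the handle grip level at 78 mm and the tab at 82 mm, which matches the locked position.
- **Release:** I pressed the red tab with a peak reading of about 6 N, and the handle sprang up.

**Last checks before handing in:**
- **Lid:** its top measured 38.0 mm against 38.1 mm for the rim, so it is flush.
- **Tin:** it stood about 0.6 mm from its place against the stop.
- **Pliers:** the jaw and handle showed open in the pictures. My depth check of the handle found no points because it was outside the last view, so "open" rests on the pictures alone.
- **Other tins:** the blue and grey tins looked undisturbed in the scene camera, but I did not measure them again.

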